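Lock in the tea glasses and start the glass warmer

ROBOT

A 6-joint arm with a two-finger parallel gripper is mounted at the origin on the work surface. World frame = base frame: x ahead of the robot, y to its left, z up, the work surface at z = 0. Lengths are in m, angles in rad, forces in N, time in s.
With the tool pointing down it reaches from about 0.225 to 0.875 m from the base axis. Payload 3.4 kg.
Tool frame: the origin (TCP) lies at the very end of the fingers, on their centre line; the grasp point (between the pads) lies manip.grip_point_offset behind it (manip.grip_point_offset is the distance from the TCP to the grasp point, in m); z points along the fingers, y is the line along which they close (so a half turn about z gives the same grasp; the last joint's range is limited). The gripper opens to 85 mm and grips with 20 to 120 N. Pads are 22 mm wide; open, the fingers measure 114 mm over their backs; the gripper's body (76 mm by 85 mm) begins 54 mm behind the grasp point. The pads swing forward as they close: fully open they stand 13 mm farther back than shut.
Start: joints at [-1.312, 0.276, 1.505, -0, 1.361, -0.121], TCP at [0.213, -0.534, 0.231] pointing down, gripper open.
Joint ranges: [-2.89, 2.89], [-0.75, 2.08], [0.22, 2.7], [-1.18, 4.32], [0.11, 2.71], [-2.7, 2.7]. Speed limits (rad/s): [2.57, 2.57, 3.14, 3.14, 3.14, 3.14].

INTERFACE

Orientations are given as a unit quaternion [w, x, y, z].
In Python, from rig import manip gives the robot as it stands.
- The arm moves only by the shell command python3 -m pendant 'ROWS' [FORCE]. ROWS is JSON, a list of rows, each an object of numbers: "jaw": the opening, from -1 (shut) to 1 (fully open); "tx", "ty", "tz": the shift along the world's x, y, z in cm; "ax", "ay", "az": the turn, a rotation vector about the world's x, y, z in degrees. In form: [{"jaw": .., "tx": .., "ty": .., "tz": .., "ax": .., "ay": .., "az": ..}, ...]. A call has 1 to 10 rows; each row is the pose to reach, as a shift and turn from the pose commanded when the call began; what a row does not reach only later rows make up. A row lasts 1/8 s, in which the tool goes at most 62.5 mm and 10.7 degrees, less where a joint would pass 70% of its speed; a pose out of reach is approached as far as the arm can. A call with a gripper value outside its range is refused whole. The fingers move at their own pace and stop on an object; FORCE is the grip in N (left out, the last holds). Time passes only in rows, so rows that repeat a pose let the fingers close. It gives the time, the measured TCP pose, the force, the opening and the grip force at its end, in the units of the state.
- manip.get_state(): the state, without advancing time (a new reading comes with each control period).
- manip.get_image(name): name is "scene" or "side" or "wrist"; returns a dict with "pixels" (420x560x3 uint8, blue, green, red), "depth" (420x560 float32, m along the optical axis (not along the pixel's ray), 0 where there is no reading), "fx", "fy", "cx", "cy" (pixels), "pose" (4x4, takes a point from camera to world coordinates). Camera axes: x right, y down, z forward; pixel columns grow to the right and rows downward; lengths in m; the calibration is good to about 2 mm. A picture is of the moment at which its call begins.
- manip.sign_off(): hands the job in; it is judged then, once.
The state is a dict: "clock": time; "qpos": joint angles; "qd": joint speeds; "effort": joint torques, N m; "position": TCP position; "ee_rot": TCP orientation; "contact_force": force on the tool from outside, world axes, zero at the start; "moment": the same for the moment, N m; "width": finger opening in m; "gripper_force": force on a finger pad.
Only numpy, scipy, OpenCV 4.12 (cv2) and the standard library are available. Lean on these libraries where they do the work, as an engineer would, in place of code of your own. Each camera call takes 0.05 s, during which the arm holds its last target. There are 200 camera calls.

TASK

Get the tea glasses warming on the trolley: swing the keeper bar fully shut over the glasses until it snaps home in its latch. Only then press the warmer's keys one at a time, each fully down and let up again: first the round key, then the square key, and last the long bar key, which must be held down for two seconds. Leave the glasses standing in their holder and the kettle, sugar pot and coaster where they are.

Things in the scene. Friction and masses are not known exactly. Their poses are not given: they have to be found in the camera images.
- warmer: Fixed tea-glass warmer; steel base 190 (x) by 290 (y) by 35 mm high, origin at the centre of its underside; x away from the robot, y left along the key row. Grey key console, 100 by 260, 45 high, along its front, centred at x -145. Four glasses, 84 apart, two by two in a wire holder (65 high). Keeper hinge post at y +110; latch post at y -128 with a stop cheek 155 high.
- keeper (a joint): keeper bar angle about its upright hinge, rad: 0 is fully shut, along the warmer's -y over the middle of the glasses, against the stop cheek; grows as it swings toward the robot (max 1.3). Light friction, stays where left. A sprung roller in the latch post resists from about 0.16 to 0.03 rad (about 5 N at the handle), then snaps up behind the bar and holds it.
- keeper_hinge (a point): point on the hinge axis at the bar's mid-thickness, 140 mm above the trolley top. The flat steel keeper bar (8 mm thick, 28 mm wide, 248 mm long) runs from here along its own -y; x is square to the bar, in the closing direction.
- keeper_grip (a point): centre of the top of the keeper bar's upright black handle: a round post up to 24 mm thick and 62 mm tall standing on the bar 150 mm from the hinge. Its top is 206 mm above the trolley top, its foot (bar top) 144 mm. It can be pinched from above or pushed.
- key_round (a joint): slide of the key, metres pressed: 0 is up, 0.008 is fully down; spring return, about 1.5 N to start and 4.5 N fully down
- key_round_top (a point): Round key, 60 mm diameter. Point: centre of its flat top, 65 mm above the trolley top when up; z up, y along the key row. The three keys are of the same white plastic in black bezels, in a row (78 mm apart) on the console, 12 mm proud; which is where varies.
- key_square (a joint): slide of the key, metres pressed: 0 is up, 0.008 is fully down; spring return, about 1.5 N to start and 4.5 N fully down
- key_square_top (a point): Square key, 52 by 52 mm. Point: centre of its flat top, 65 mm above the trolley top when up; z up, y along the key row. The three keys are of the same white plastic in black bezels, in a row (78 mm apart) on the console, 12 mm proud; which is where varies.
- key_bar (a joint): slide of the key, metres pressed: 0 is up, 0.008 is fully down; spring return, about 1.5 N to start and 4.5 N fully down
- key_bar_top (a point): Long bar-shaped key, 66 mm along y by 24 mm along x. Point: centre of its flat top, 65 mm above the trolley top when up; z up, y along the key row. The three keys are of the same white plastic in black bezels, in a row (78 mm apart) on the console, 12 mm proud; which is where varies.
- glass0: one of four like blue glasses, 72 mm wide at the rim, 90 mm high, standing loose in the wire holder, rim 125 mm above the trolley top; origin at the centre of its underside. Leave in place, upright.
- glass1: one of four like blue glasses, 72 mm wide at the rim, 90 mm high, standing loose in the wire holder, rim 125 mm above the trolley top; origin at the centre of its underside. Leave in place, upright.
- glass2: one of four like blue glasses, 72 mm wide at the rim, 90 mm high, standing loose in the wire holder, rim 125 mm above the trolley top; origin at the centre of its underside. Leave in place, upright.
- glass3: one of four like blue glasses, 72 mm wide at the rim, 90 mm high, standing loose in the wire holder, rim 125 mm above the trolley top; origin at the centre of its underside. Leave in place, upright.
- kettle: bystander: white plastic kettle with grey handle and a small lid button on top, 160 mm wide, 195 mm high, origin at the centre of its underside. Leave alone.
- sugar_pot: bystander: white porcelain lidded sugar pot with two small handles, 96 mm wide (140 mm over the handles), 116 mm high, origin at the centre of its underside. Leave alone.
- coaster: bystander: flat round mint green silicone coaster, 100 mm wide, 6 mm thick, origin at the centre of its underside. Leave alone.

How it is judged:
On the way, in this order (a step that is already met when the one before it is completed fails the run):
1. the keeper bar is fully shut, past its detent (value of joint keeper below 0.03 rad), for 0.2 s.
2. the round key is pressed down (value of joint key_round above 0.0055 m), for 0.1 s.
3. the square key is pressed down (value of joint key_square above 0.0055 m), for 0.1 s.
4. the long bar key is held down (value of joint key_bar above 0.0055 m), for 1.5 s.
At the end, for the whole second after the job is handed in: The keeper bar is shut in its detent (within 0.03 rad), all three keys are up again (less than 2 mm down), the four glasses stand upright (within 0.15 rad) within 30 mm of their starting places, and kettle, sugar pot and coaster are within 30 mm of theirs (value of joint keeper below 0.03 rad and value of joint each of key_round, key_square, key_bar below 0.002 m and distance of each of kettle, sugar_pot, coaster, glass0, glass1, glass2, glass3 from where it was at the start of the episode below 0.03 m and angle between each of glass0, glass1, glass2, glass3's own z axis and vertical below 0.15 rad); the robot touches nothing.
It fails at once if a key is pressed while the keeper bar is not fully shut (value of joint any of key_round, key_square, key_bar above 0.004 m and value of joint keeper above 0.04 rad).
It fails at once if two keys are down at the same time (value of joint each of key_round, key_square above 0.003 m or value of joint each of key_round, key_bar above 0.003 m or value of joint each of key_square, key_bar above 0.003 m).
It fails at once if a glass is tipped or shoved out of its place (over 0.35 rad or 30 mm) (angle between any of glass0, glass1, glass2, glass3's own z axis and vertical above 0.35 rad or distance of any of glass0, glass1, glass2, glass3 from where it was at the start of the episode above 0.03 m).
It fails at once if the kettle, sugar pot or coaster is moved by more than 30 mm (distance of any of kettle, sugar_pot, coaster from where it was at the start of the episode above 0.03 m).
It also fails if it takes over 58 s, if anything falls off the work surface, if the arm or the gripper's body presses on something with over 40 N, if the wrist force passes 120 N, or if a joint passes its speed limit or range.

## Working session

There is one attempt and no reset: what is moved stays moved. The work goes in short steps, Python scripts to look and compute and a shell command to move; the robot and the scene stay as the last step left them, time stands still between calls to the robot, and variables do not carry over. Pictures are saved under pics/ and viewed, at most 10 in all, crops included, and the job is handed in when it is done.

```bash
mkdir -p pics; ls
cat > h.py <<'E'
import numpy as np, cv2
from rig import manip
def cam(n):
    d=manip.get_image(n); np.savez('/tmp/'+n+'.npz',**{k:np.array(v) for k,v in d.items()}); return d
def load(n): return dict(np.load('/tmp/'+n+'.npz'))
def plane(d,u,v,z):
    P=d['pose']; r=P[:3,:3]@np.array([(u-d['cx'])/d['fx'],(v-d['cy'])/d['fy'],1]); o=P[:3,3]
    return o+r*(z-o[2])/r[2]
def cloud(d):
    v,u=np.mgrid[:420,:560]; Z=d['depth']
    p=np.stack([(u-d['cx'])/d['fx']*Z,(v-d['cy'])/d['fy']*Z,Z],-1)
    return p@d['pose'][:3,:3].T+d['pose'][:3,3]
E
python3 - <<'E'
from h import *
for n in ['scene','side']:
    d=cam(n); cv2.imwrite(f'pics/{n}0.png',d['pixels']); print(n,d['pose'].round(3).tolist(),d['fx'])
s=manip.get_state(); print(s['clock'],s['position'],s['ee_rot'],manip.grip_point_offset)
E
```

```text
pics
scene [[-0.798, 0.514, -0.316, 1.088], [0.603, 0.664, -0.442, 0.781], [-0.017, -0.543, -0.839, 1.599], [0.0, 0.0, 0.0, 1.0]] 521.680098738392
side [[-0.676, -0.372, 0.636, -0.27], [-0.737, 0.353, -0.576, 0.777], [-0.011, -0.858, -0.513, 0.814], [0.0, 0.0, 0.0, 1.0]] 440.25996108125486
0.1 [ 0.2130295  -0.53356821  0.2305461 ] [-8.04694027e-04  9.82029395e-01  1.88726301e-01 -6.18444164e-05] 0.0187
```

View pics/scene0.png

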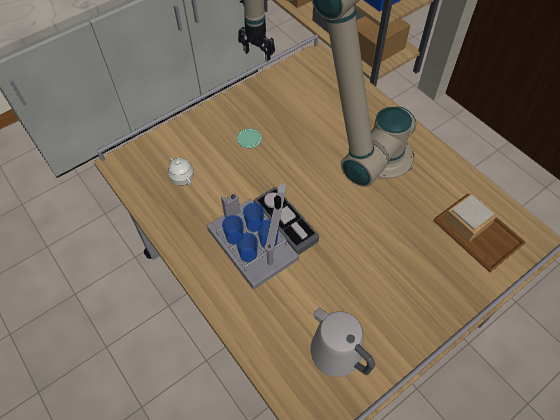

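View pics/side0.png

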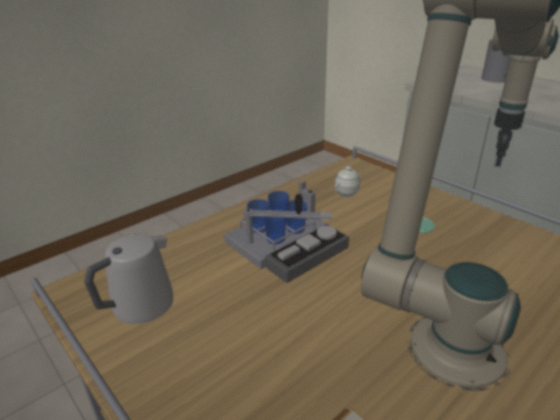

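The scene view shows the keeper standing open: hinge post near (270,258), handle (277,203) and latch post (231,205). The keys run round (270,200), square (288,215), bar (298,230). In the side view they are round (327,233), square (309,243), bar (289,254), with the handle at (299,203).

Run:
```python
from h import *
a=load('scene');b=load('side')
def up(d,u,v,w,h,n,s):
    cv2.imwrite(n,cv2.resize(d['pixels'][v:v+h,u:u+w],None,fx=s,fy=s,interpolation=cv2.INTER_CUBIC))
up(a,200,175,130,115,'pics/c1.png',6); up(b,215,170,150,110,'pics/c2.png',5)
for n,d,box in (('scene',a,(255,185,320,250)),('side',b,(265,215,350,275))):
    C=cloud(d); g=cv2.cvtColor(d['pixels'],cv2.COLOR_BGR2HSV); H=C[...,2]
    m=((g[...,2]>120)&(g[...,1]<60)).astype('uint8')
    k=np.zeros_like(m); x0,y0,x1,y1=box; k[y0:y1,x0:x1]=m[y0:y1,x0:x1]
    N,l,s,c=cv2.connectedComponentsWithStats(k,connectivity=4)
    for i in range(1,N):
        if s[i,4]>25: print(n,s[i],c[i].round(1),plane(d,*c[i],.065).round(3),'depthz',np.median(H[l==i]).round(3))
    k=((g[...,2]<45)).astype('uint8'); N,l,s,c=cv2.connectedComponentsWithStats(k)
    for i in range(1,N):
        if s[i,4]>15 and 200<c[i][0]<360 and 170<c[i][1]<280: print(n,'dark',s[i],c[i].round(1),np.median(C[l==i],0).round(3))
```

```text
scene [265 185  30  65 829] [277.7 219.8] [0.533 0.01  0.065] depthz 0.133
scene [291 222  16  17 110] [298.9 229.9] [0.5   0.087 0.065] depthz 0.065
scene dark [343 160  26  25 217] [352.1 173.8] [0.239 0.054 0.134]
scene dark [258 196  16  21  93] [265.4 205.6] [ 0.529 -0.069  0.053]
scene dark [274 196   7  13  77] [277.2 201.7] [0.539 0.018 0.195]
scene dark [279 199  36  46 434] [295.2 227.1] [0.505 0.07  0.053]
side [319 226  16  11 136] [326.2 231. ] [ 0.489 -0.067  0.065] depthz 0.066
side [298 236  19  12 133] [306.7 241. ] [0.492 0.015 0.065] depthz 0.065
side [279 247  18  11  62] [286.9 251.6] [0.493 0.093 0.065] depthz 0.065
side dark [296 196   5  17  75] [298.1 203.6] [0.524 0.019 0.183]
side dark [284 239  51  27 223] [304.3 253.6] [0.462 0.061 0.053]
```

View pics/c1.png

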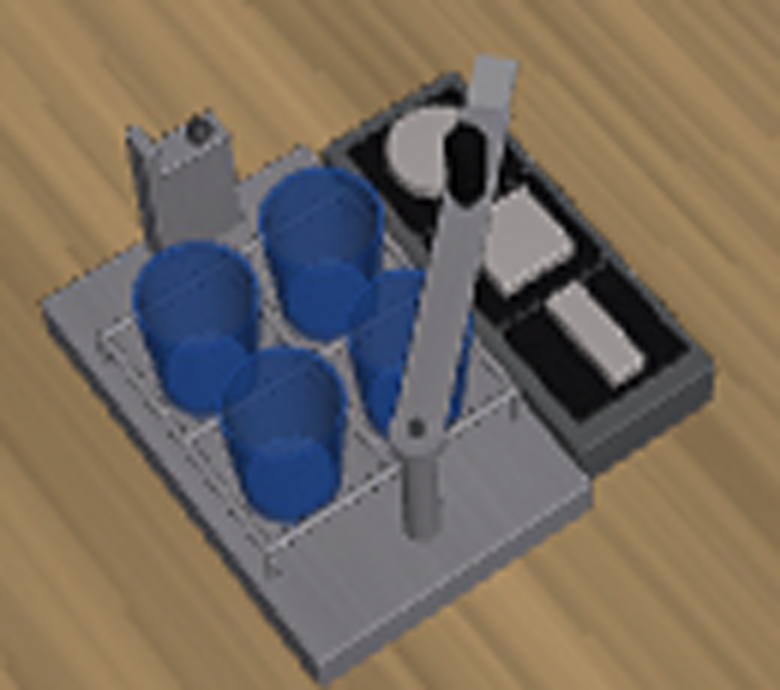

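View pics/c2.png

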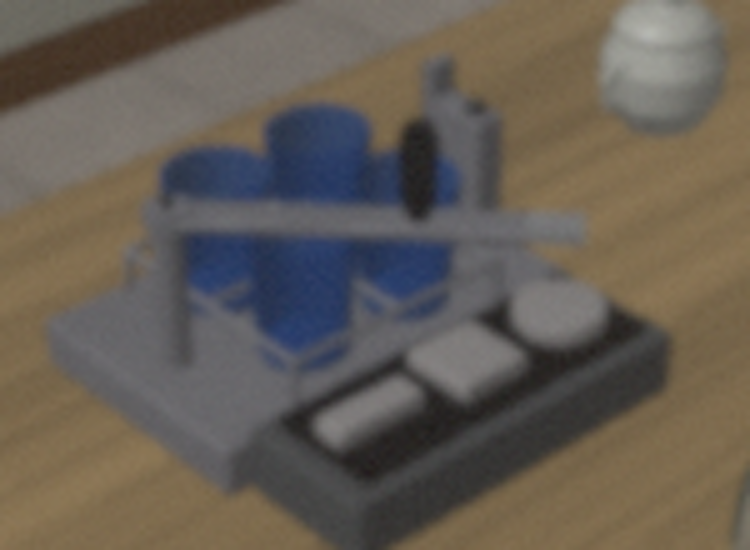

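The crops show the square key partly under the bar. The keys are clear of everything else. The sight line from hinge to latch runs over the middle of the glasses.

Run:
```python
from h import *
a=load('scene');b=load('side')
def ray(d,u,v):
    P=d['pose']; r=P[:3,:3]@np.array([(u-d['cx'])/d['fx'],(v-d['cy'])/d['fy'],1]); return P[:3,3],r/np.linalg.norm(r)
def tri(p,q):
    o,r=ray(a,*p);o2,r2=ray(b,*q); A=np.stack([r,-r2],1); t=np.linalg.lstsq(A,o2-o,rcond=None)[0]
    x,y=o+r*t[0],o2+r2*t[1]; return (x+y)/2,np.linalg.norm(x-y)
S=lambda x,y:(200+x/6-.4,175+y/6-.4); D=lambda x,y:(215+x/5-.4,170+y/5-.4)
for n,p,q,z in [('barkey',S(596,334),D(369,408),.065),('square',S(520,243),D(467,357),.065),('round',S(432,153),D(559,311),.065),
 ('handletop',S(467,130),D(420,125),.206),('hinge',S(417,428),D(168,203),.144),('bartip',S(494,62),D(585,225),.14),('latchdot',S(200,130),D(477,106),.13)]:
    t,e=tri(p,q); print(n,t.round(3),'gap',e.round(4),'planes',plane(a,*p,z)[:2].round(3),plane(b,*q,z)[:2].round(3))
# base top edges via depth
C=cloud(a); m=(abs(C[...,2]-.035)<.004); m[:175]=0;m[290:]=0;m[:,:200]=0;m[:,330:]=0
pts=C[m][:,:2].astype('float32'); print('base',len(pts),cv2.minAreaRect(pts))
m=(abs(C[...,2]-.065)<.004);m[:175]=0;m[290:]=0;m[:,:255]=0;m[:,325:]=0
for d,n in((a,'scene'),(b,'side')):
    C=cloud(d);hs=C[...,2];g=cv2.cvtColor(d['pixels'],cv2.COLOR_BGR2HSV)
    m=((abs(hs-.065)<.005)&(g[...,2]>100)&(C[...,0]>.42)&(C[...,0]<.56)&(abs(C[...,1])<.16)).astype('uint8')
    N,l,s,c=cv2.connectedComponentsWithStats(m,connectivity=4)
    for i in range(1,N):
        if s[i,4]>20: print(n,s[i,4],cv2.minAreaRect(C[l==i][:,:2].astype('float32')))
```

```text
barkey [0.498 0.084 0.058] gap 0.0021 planes [0.501 0.088] [0.492 0.089]
square [0.495 0.008 0.059] gap 0.0037 planes [0.498 0.013] [0.489 0.012]
round [ 0.496 -0.075  0.054] gap 0.0013 planes [ 0.501 -0.068] [ 0.486 -0.064]
handletop [0.531 0.01  0.206] gap 0.0017 planes [0.531 0.009] [0.53  0.012]
hinge [0.643 0.111 0.146] gap 0.001 planes [0.642 0.111] [0.646 0.109]
bartip [ 0.463 -0.057  0.139] gap 0.002 planes [ 0.464 -0.055] [ 0.462 -0.057]
latchdot [ 0.621 -0.126  0.132] gap 0.0014 planes [ 0.62  -0.126] [ 0.623 -0.129]
base 1297 ((0.5927948355674744, 0.0059518963098526), (0.2930230498313904, 0.29303571581840515), 89.3734359741211)
scene 104 ((0.5031062364578247, -0.07822093367576599), (0.06142213195562363, 0.03679320588707924), 41.35636520385742)
scene 123 ((0.4977005124092102, 0.009690569713711739), (0.052741073071956635, 0.04800071939826012), 88.05384826660156)
scene 91 ((0.49977314472198486, 0.08610197901725769), (0.06680227816104889, 0.02266123704612255), 89.13591766357422)
side 174 ((0.49160438776016235, -0.07080274075269699), (0.052564430981874466, 0.06352263689041138), 43.74435043334961)
side 177 ((0.49486446380615234, 0.009251825511455536), (0.04979215934872627, 0.056595414876937866), 88.73892211914062)
side 107 ((0.4922207295894623, 0.08606798201799393), (0.02246592938899994, 0.06612873822450638), 0.08253926038742065)
```

```bash
python3 -m pendant '[{"jaw":1,"tx":2,"ty":3,"tz":1,"az":1},{"jaw":1,"tx":5,"ty":8,"tz":2,"az":3},{"jaw":1,"tx":8,"ty":14,"tz":2,"az":5},{"jaw":1,"tx":12,"ty":20,"tz":2,"az":7},{"jaw":1,"tx":15,"ty":26,"tz":2,"az":9},{"jaw":1,"tx":19,"ty":32,"tz":2,"az":12},{"jaw":1,"tx":22,"ty":38,"tz":2,"az":14},{"jaw":1,"tx":26,"ty":44,"tz":2,"az":16},{"jaw":1,"tx":29,"ty":50,"tz":2,"az":18},{"jaw":1,"tx":31.8,"ty":54.4,"tz":2,"az":20}]' 20
python3 - <<'E'
from h import *
d=cam('wrist');cv2.imwrite('pics/w1.png',d['pixels']);s=manip.get_state();print(s['position'],s['width'],s['qpos'],s['contact_force'])
P=d['pose']
for n,p in (('handle',(.531,.010,.206)),('hinge',(.643,.111,.144)),('bar',(.497,.086,.065)),('sq',(.497,.009,.065)),('rd',(.497,-.069,.065))):
    c=P[:3,:3].T@(np.array(p)-P[:3,3]); print(n,(d['fx']*c[0]/c[2]+d['cx']).round(),(d['fy']*c[1]/c[2]+d['cy']).round())
E
```

```text
[ 0.21305697 -0.53363846  0.23063721] 0.08533744194857387 [-1.31200420e+00  2.76442679e-01  1.50585547e+00 -8.25506303e-06
  1.36069869e+00 -1.21001994e-01] [-0.48477995  0.99092234 -0.16714865]
handle -4517.0 -5325.0
hinge -3354.0 -4761.0
bar -669.0 -781.0
sq -481.0 -675.0
rd -309.0 -580.0invalid input at $[0]: expected keys jaw, tx, ty, tz, ax, ay, az
```

View pics/w1.png

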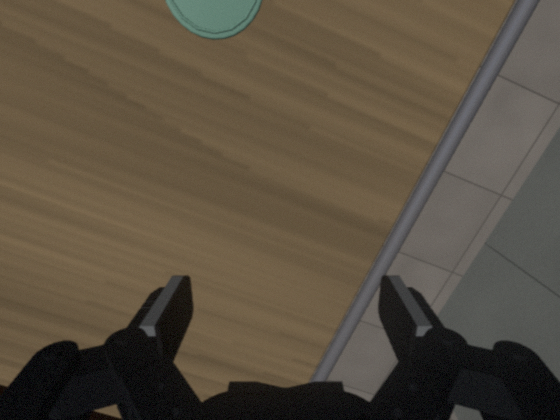

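The call was refused because every row needs all the keys, so the arm hasn't moved. The wrist view shows only the bench edge and the coaster at (215,10).

```bash
python3 -m pendant '[{"jaw":1,"tx":2,"ty":3,"tz":1,"ax":0,"ay":0,"az":1},{"jaw":1,"tx":5,"ty":8,"tz":2,"ax":0,"ay":0,"az":3},{"jaw":1,"tx":8,"ty":14,"tz":2,"ax":0,"ay":0,"az":5},{"jaw":1,"tx":12,"ty":20,"tz":2,"ax":0,"ay":0,"az":7},{"jaw":1,"tx":15,"ty":26,"tz":2,"ax":0,"ay":0,"az":9},{"jaw":1,"tx":19,"ty":32,"tz":2,"ax":0,"ay":0,"az":12},{"jaw":1,"tx":22,"ty":38,"tz":2,"ax":0,"ay":0,"az":14},{"jaw":1,"tx":26,"ty":44,"tz":2,"ax":0,"ay":0,"az":16},{"jaw":1,"tx":29,"ty":50,"tz":2,"ax":0,"ay":0,"az":18},{"jaw":1,"tx":31.8,"ty":54.4,"tz":2,"ax":0,"ay":0,"az":20}]' 20
python3 - <<'E'
from h import *
d=cam('wrist');cv2.imwrite('pics/w2.png',d['pixels']);s=manip.get_state();print(s['position'],s['width'],s['qpos'],s['contact_force'])
P=d['pose']
for n,p in (('handle',(.531,.010,.206)),('hinge',(.643,.111,.144)),('bar',(.497,.086,.065)),('sq',(.497,.009,.065)),('rd',(.497,-.069,.065))):
    c=P[:3,:3].T@(np.array(p)-P[:3,3]); print(n,(d['fx']*c[0]/c[2]+d['cx']).round(),(d['fy']*c[1]/c[2]+d['cy']).round())
E
```

```text
clock: 1.4
position: [0.5133, -0.0193, 0.2513]
ee_rot: [0.0, 0.934, 0.357, 0.0]
contact_force: [0.4, 0.6, 0.6]
width: 0.0857
gripper_force: 0.0
[ 0.51717428 -0.01186351  0.25108873] 0.08514278947499494 [-0.16369296  0.17514673  1.59175326  0.00888762  1.37138814  0.66965797] [4.63664634 4.20165521 0.8306438 ]
handle 269.0 190.0
hinge 269.0 -69.0
bar 194.0 127.0
sq 255.0 179.0
rd 310.0 226.0
```

View pics/w2.png

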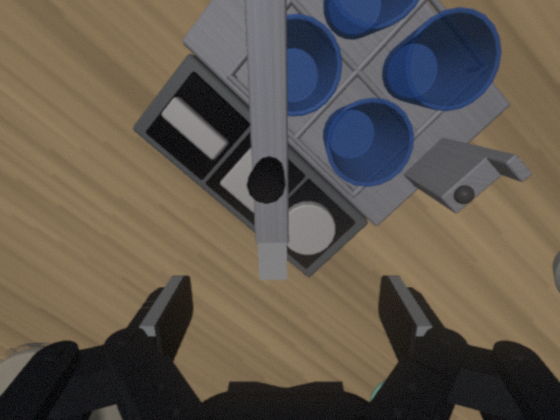

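The wrist view shows the handle top at about (267,175), the bar key at (195,127), the round key at (305,228) and the latch roller at (464,194). That agrees with my predictions to a few mm. I'll let the arm settle and measure again from here.

```bash
python3 -m pendant '[{"jaw":1,"tx":0,"ty":0,"tz":0,"ax":0,"ay":0,"az":0},{"jaw":1,"tx":0,"ty":0,"tz":0,"ax":0,"ay":0,"az":0}]'
python3 - <<'E'
from h import *
d=cam('wrist');cv2.imwrite('pics/w3.png',d['pixels']);s=manip.get_state();print(s['position'],s['contact_force'])
C=cloud(d);g=cv2.cvtColor(d['pixels'],cv2.COLOR_BGR2HSV)
m=(C[...,2]>.2)&(C[...,2]<.215)&(d['depth']>0); m[270:]=0
v,u=np.nonzero(m); print('handle top',len(u),u.mean(),v.mean(),C[m].mean(0),C[m].min(0),C[m].max(0))
m=((abs(C[...,2]-.065)<.006)&(g[...,2]>90)).astype('uint8')
N,l,s,c=cv2.connectedComponentsWithStats(m,connectivity=4)
for i in range(1,N):
    if s[i,4]>150: print(s[i,4],c[i].round(),cv2.minAreaRect(C[l==i][:,:2].astype('float32')),np.median(C[l==i][:,2]))
E
```

```text
clock: 1.7
position: [0.512, -0.022, 0.251]
ee_rot: [0.0, 0.934, 0.356, -0.001]
contact_force: [-0.3, -0.2, 0.2]
width: 0.0854
gripper_force: 0.0
[ 0.51195596 -0.02241172  0.25118424] [-0.2397642  -0.16007402  0.3917549 ]
handle top 1126 263.51243339253995 180.08436944937833 [0.53195396 0.01349836 0.20566435] [0.51914153 0.00153413 0.20003214] [0.54226604 0.02446031 0.20952697]
1761 [345. 101.] ((0.610689640045166, -0.003960691392421722), (0.18002842366695404, 0.09069330245256424), 30.024131774902344) 0.06852295922617968
292 [236.  72.] ((0.5619931817054749, 0.08515705168247223), (0.040680039674043655, 0.019077220931649208), 42.40030288696289) 0.06854119955626942
1607 [192. 125.] ((0.4955155849456787, 0.08573857694864273), (0.06452254951000214, 0.02342175506055355), 88.78246307373047) 0.06591592730748891
245 [426. 120.] ((0.6498928666114807, -0.07866153120994568), (0.010393617674708366, 0.035194672644138336), 83.08688354492188) 0.06839347512439559
948 [239. 178.] ((0.48245543241500854, 0.021674292162060738), (0.06665161997079849, 0.03319114074110985), 42.67818832397461) 0.0659405213751077
2016 [309. 226.] ((0.4946144223213196, -0.0729147270321846), (0.058910392224788666, 0.05034007132053375), 38.44361114501953) 0.0660871844025393
```

```bash
python3 -m pendant '[{"jaw":1,"tx":1.9,"ty":3.4,"tz":0,"ax":0,"ay":0,"az":0},{"jaw":1,"tx":1.9,"ty":3.4,"tz":0,"ax":0,"ay":0,"az":0},{"jaw":1,"tx":1.9,"ty":3.4,"tz":-3,"ax":0,"ay":0,"az":0},{"jaw":1,"tx":1.9,"ty":3.4,"tz":-6,"ax":0,"ay":0,"az":0},{"jaw":1,"tx":1.9,"ty":3.4,"tz":-9,"ax":0,"ay":0,"az":0},{"jaw":0,"tx":1.9,"ty":3.4,"tz":-9,"ax":0,"ay":0,"az":0},{"jaw":-0.25,"tx":1.9,"ty":3.4,"tz":-9,"ax":0,"ay":0,"az":0},{"jaw":-0.25,"tx":1.9,"ty":3.4,"tz":-9,"ax":0,"ay":0,"az":0},{"jaw":-0.25,"tx":1.9,"ty":3.4,"tz":-9,"ax":0,"ay":0,"az":0}]' 20
python3 - <<'E'
from h import *
import math
H=np.array([.643,.111]);
for t in np.arange(.84,-.08,-.07): print(round(t,2),((H+.150*np.array([-math.sin(t),-math.cos(t)])-[.531,.012])*100).round(1),round(math.degrees(.84-t)))
d=cam('wrist');cv2.imwrite('pics/w4.png',d['pixels'])
E
```

```text
clock: 2.88
position: [0.5323, 0.0126, 0.1624]
ee_rot: [0.001, 0.934, 0.356, 0.001]
contact_force: [-0.2, 0.5, -0.1]
width: 0.0324
gripper_force: 0.0
0.84 [ 0.  -0.1] 0
0.77 [ 0.8 -0.9] 4
0.7 [ 1.5 -1.6] 8
0.63 [ 2.4 -2.2] 12
0.56 [ 3.2 -2.8] 16
0.49 [ 4.1 -3.3] 20
0.42 [ 5.1 -3.8] 24
0.35 [ 6.1 -4.2] 28
0.28 [ 7.1 -4.5] 32
0.21 [ 8.1 -4.8] 36
0.14 [ 9.1 -5. ] 40
0.07 [10.2 -5.1] 44
0.0 [11.2 -5.1] 48
-0.07 [12.2 -5.1] 52
```

View pics/w4.png

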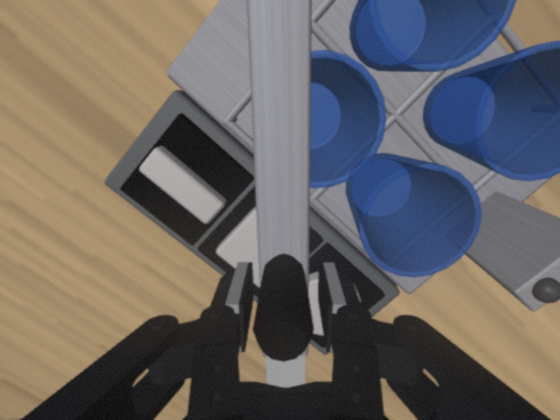

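The handle, at (283,290), stands between the two pads with clearance on both sides. Next I sweep along the arc.

```bash
python3 -m pendant '[{"jaw":-0.25,"tx":0.8,"ty":-0.8,"tz":0,"ax":0,"ay":0,"az":4},{"jaw":-0.25,"tx":1.5,"ty":-1.5,"tz":0,"ax":0,"ay":0,"az":8},{"jaw":-0.25,"tx":2.4,"ty":-2.2,"tz":0,"ax":0,"ay":0,"az":12},{"jaw":-0.25,"tx":3.2,"ty":-2.8,"tz":0,"ax":0,"ay":0,"az":16},{"jaw":-0.25,"tx":4.1,"ty":-3.3,"tz":0,"ax":0,"ay":0,"az":20},{"jaw":-0.25,"tx":5.1,"ty":-3.8,"tz":0,"ax":0,"ay":0,"az":24},{"jaw":-0.25,"tx":6.1,"ty":-4.2,"tz":0,"ax":0,"ay":0,"az":28},{"jaw":-0.25,"tx":7.1,"ty":-4.5,"tz":0,"ax":0,"ay":0,"az":32},{"jaw":-0.25,"tx":8.1,"ty":-4.8,"tz":0,"ax":0,"ay":0,"az":36},{"jaw":-0.25,"tx":8.1,"ty":-4.8,"tz":0,"ax":0,"ay":0,"az":36}]'
python3 -m pendant '[{"jaw":-0.25,"tx":0.5,"ty":-0.1,"tz":0,"ax":0,"ay":0,"az":2},{"jaw":-0.25,"tx":1,"ty":-0.2,"tz":0,"ax":0,"ay":0,"az":4},{"jaw":-0.25,"tx":1.5,"ty":-0.2,"tz":0,"ax":0,"ay":0,"az":6},{"jaw":-0.25,"tx":2,"ty":-0.3,"tz":0,"ax":0,"ay":0,"az":8},{"jaw":-0.25,"tx":2.5,"ty":-0.3,"tz":0,"ax":0,"ay":0,"az":10},{"jaw":-0.25,"tx":3,"ty":-0.3,"tz":0,"ax":0,"ay":0,"az":12},{"jaw":-0.25,"tx":3.2,"ty":-0.3,"tz":0,"ax":0,"ay":0,"az":12},{"jaw":-0.25,"tx":3.2,"ty":-0.3,"tz":0,"ax":0,"ay":0,"az":12}]'
```

```text
clock: 4.18
position: [0.6133, -0.0353, 0.1614]
ee_rot: [0.0, 0.779, 0.627, 0.0]
contact_force: [0.4, -0.7, 0.4]
width: 0.0318
gripper_force: 0.0
clock: 5.18
position: [0.642, -0.0382, 0.1611]
ee_rot: [-0.002, 0.708, 0.706, -0.002]
contact_force: [-8.0, 0.5, 3.4]
width: 0.0318
gripper_force: 4.2
```

```bash
python3 -m pendant '[{"jaw":-0.25,"tx":0.4,"ty":0,"tz":0,"ax":0,"ay":0,"az":0},{"jaw":-0.25,"tx":0.8,"ty":0,"tz":0,"ax":0,"ay":0,"az":0},{"jaw":-0.25,"tx":0.8,"ty":0,"tz":0,"ax":0,"ay":0,"az":0}]'
python3 - <<'E'
from h import *
for n in('scene','side'):
    d=cam(n); 
    if n=='scene': cv2.imwrite('pics/c5.png',cv2.resize(d['pixels'][165:285,200:330],None,fx=5,fy=5,interpolation=cv2.INTER_CUBIC))
print(manip.get_state()['contact_force'])
E
```

```text
clock: 5.55
position: [0.6419, -0.0382, 0.1607]
ee_rot: [-0.008, 0.708, 0.706, -0.008]
contact_force: [-24.7, -0.6, 13.1]
width: 0.032
gripper_force: 12.2
[-23.35700409   0.34463476  12.10311071]
```

View pics/c5.png

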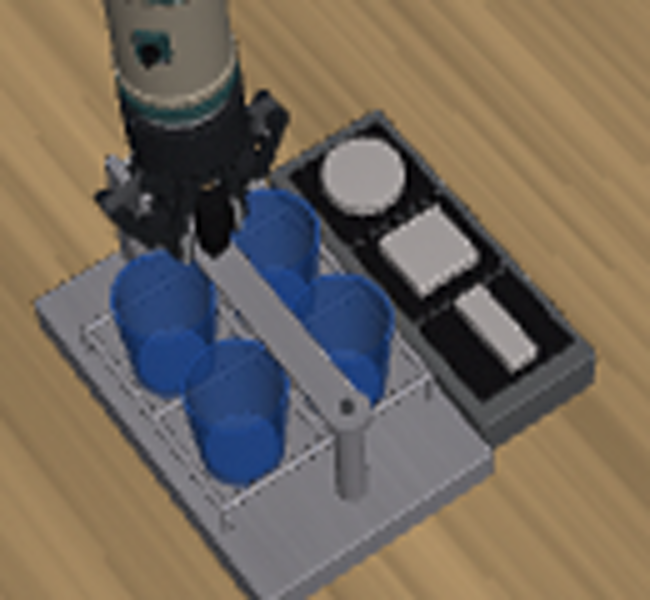

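The bar lies over the middle of the glasses, and it held still against a 24 N push, so it's against the stop. I back off, open and lift clear. Then I check the latch and measure the keys, which are now unobstructed.

```bash
python3 -m pendant '[{"jaw":-0.25,"tx":-0.6,"ty":0,"tz":0,"ax":0,"ay":0,"az":0},{"jaw":0.2,"tx":-0.8,"ty":0,"tz":0,"ax":0,"ay":0,"az":0},{"jaw":0.6,"tx":-0.8,"ty":0,"tz":0,"ax":0,"ay":0,"az":0},{"jaw":0.6,"tx":-0.8,"ty":0,"tz":0,"ax":0,"ay":0,"az":0},{"jaw":0.6,"tx":-0.8,"ty":0,"tz":3,"ax":0,"ay":0,"az":0},{"jaw":0.6,"tx":-0.8,"ty":0,"tz":7,"ax":0,"ay":0,"az":0},{"jaw":0,"tx":-4,"ty":-1,"tz":9,"ax":0,"ay":0,"az":0},{"jaw":-1,"tx":-9,"ty":-2,"tz":9,"ax":0,"ay":0,"az":0},{"jaw":-1,"tx":-15,"ty":-3,"tz":9,"ax":0,"ay":0,"az":0},{"jaw":-1,"tx":-15,"ty":-3,"tz":9,"ax":0,"ay":0,"az":0}]'
python3 - <<'E'
from h import *
for n in('scene','side','wrist'):
    d=cam(n);C=cloud(d);g=cv2.cvtColor(d['pixels'],cv2.COLOR_BGR2HSV)
    if n!='side':
        w=(C[...,2]>.195)&(C[...,2]<.215)&(C[...,0]>.6)&(C[...,0]<.7)&(abs(C[...,1]+.04)<.04)
        if w.any(): print(n,'handle',w.sum(),C[w].mean(0).round(4))
        w=(abs(C[...,2]-.144)<.005)&(C[...,0]>.58)&(C[...,0]<.7)&(abs(C[...,1])<.15)
        if w.sum()>5: print(n,'bar',w.sum(),cv2.fitLine(C[w][:,:2].astype('float32'),cv2.DIST_HUBER,0,.01,.01).ravel().round(4))
    w=((abs(C[...,2]-.065)<.006)&(g[...,2]>90)&(C[...,0]>.44)&(C[...,0]<.54)&(abs(C[...,1])<.15)).astype('uint8')
    N,l,s,c=cv2.connectedComponentsWithStats(w,connectivity=4)
    for i in range(1,N):
        if s[i,4]>40: r=cv2.minAreaRect(C[l==i][:,:2].astype('float32'));print(n,s[i,4],np.round(r[0],3),np.round(r[1],3),round(r[2]),np.median(C[l==i][:,2]).round(3))
cv2.imwrite('pics/w6.png',d['pixels'])
E
```

```text
clock: 6.9
position: [0.4985, -0.0681, 0.2512]
ee_rot: [-0.001, 0.709, 0.705, -0.001]
contact_force: [1.1, -0.5, -0.5]
width: -0.0001
gripper_force: 0.0
scene handle 42 [ 0.6431 -0.0329  0.2038]
scene bar 460 [0.0138 0.9999 0.644  0.0055]
scene 168 [ 0.496 -0.069] [0.06  0.054] 86 0.065
scene 170 [0.498 0.009] [0.051 0.053] 1 0.065
scene 99 [0.499 0.086] [0.067 0.024] 88 0.064
side 182 [ 0.491 -0.07 ] [0.057 0.058] 14 0.065
side 191 [0.493 0.009] [0.056 0.053] 4 0.065
side 134 [0.495 0.085] [0.066 0.028] 89 0.065
wrist handle 1382 [ 0.6343 -0.0342  0.2043]
wrist bar 10477 [ 0.0172  0.9999  0.6366 -0.0133]
wrist 1438 [0.495 0.076] [0.044 0.023] 89 0.066
wrist 2895 [0.494 0.008] [0.051 0.051] 89 0.066
wrist 2468 [ 0.492 -0.07 ] [0.058 0.058] 9 0.066
```

View pics/w6.png

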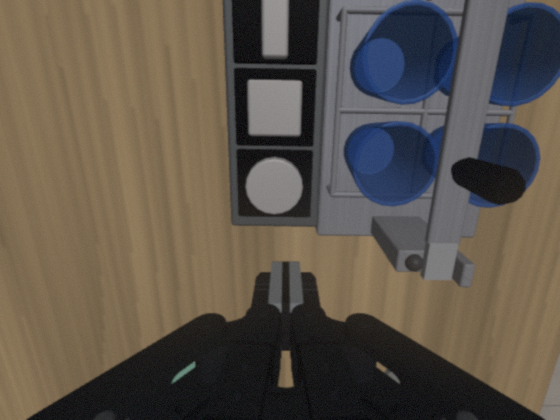

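The bar sits against the cheek with the roller at (413,262) sprung up behind it, and it is parallel to the key row within 0.01 rad. The keys are round (274,186), square (274,107) and bar (275,25). Now I press the round key.

```bash
python3 -m pendant '[{"jaw":-1,"tx":-0.4,"ty":-0.2,"tz":-5,"ax":0,"ay":0,"az":0},{"jaw":-1,"tx":-0.4,"ty":-0.2,"tz":-10,"ax":0,"ay":0,"az":0},{"jaw":-1,"tx":-0.4,"ty":-0.2,"tz":-15,"ax":0,"ay":0,"az":0},{"jaw":-1,"tx":-0.4,"ty":-0.2,"tz":-18,"ax":0,"ay":0,"az":0},{"jaw":-1,"tx":-0.4,"ty":-0.2,"tz":-19,"ax":0,"ay":0,"az":0},{"jaw":-1,"tx":-0.4,"ty":-0.2,"tz":-19.7,"ax":0,"ay":0,"az":0},{"jaw":-1,"tx":-0.4,"ty":-0.2,"tz":-19.8,"ax":0,"ay":0,"az":0},{"jaw":-1,"tx":-0.4,"ty":-0.2,"tz":-19.8,"ax":0,"ay":0,"az":0},{"jaw":-1,"tx":-0.4,"ty":-0.2,"tz":-19.8,"ax":0,"ay":0,"az":0}]'
```

```text
clock: 8.18
position: [0.4992, -0.0699, 0.0567]
ee_rot: [0.0, 0.708, 0.706, 0.0]
contact_force: [-7.7, 2.1, 18.8]
width: -0.0003
gripper_force: 9.8
```

It bottomed out at 18.8 N. I lift off and move to the square key.

```bash
python3 -m pendant '[{"jaw":-1,"tx":0,"ty":0,"tz":1.5,"ax":0,"ay":0,"az":0},{"jaw":-1,"tx":0,"ty":0,"tz":4,"ax":0,"ay":0,"az":0},{"jaw":-1,"tx":0,"ty":3.5,"tz":4,"ax":0,"ay":0,"az":0},{"jaw":-1,"tx":-0.2,"ty":7.9,"tz":4,"ax":0,"ay":0,"az":0},{"jaw":-1,"tx":-0.2,"ty":7.9,"tz":4,"ax":0,"ay":0,"az":0},{"jaw":-1,"tx":-0.2,"ty":7.9,"tz":1.8,"ax":0,"ay":0,"az":0},{"jaw":-1,"tx":-0.2,"ty":7.9,"tz":0.8,"ax":0,"ay":0,"az":0},{"jaw":-1,"tx":-0.2,"ty":7.9,"tz":0.1,"ax":0,"ay":0,"az":0},{"jaw":-1,"tx":-0.2,"ty":7.9,"tz":0,"ax":0,"ay":0,"az":0},{"jaw":-1,"tx":-0.2,"ty":7.9,"tz":0,"ax":0,"ay":0,"az":0}]'
python3 -m pendant '[{"jaw":-1,"tx":0,"ty":0,"tz":0,"ax":0,"ay":0,"az":0}]'
```

```text
clock: 9.43
position: [0.4978, 0.0083, 0.0566]
ee_rot: [0.001, 0.709, 0.705, 0.001]
contact_force: [-5.8, 1.6, 23.2]
width: 0.0001
gripper_force: 11.6
clock: 9.55
position: [0.4978, 0.0083, 0.0566]
ee_rot: [0.001, 0.709, 0.705, 0.001]
contact_force: [-5.6, 2.3, 22.6]
width: -0.0003
gripper_force: 11.5
```

The square key is down. Next is the bar key, which I hold for more than 2 s.

```bash
python3 -m pendant '[{"jaw":-1,"tx":0,"ty":0,"tz":1.5,"ax":0,"ay":0,"az":0},{"jaw":-1,"tx":0,"ty":0,"tz":4,"ax":0,"ay":0,"az":0},{"jaw":-1,"tx":0,"ty":3.5,"tz":4,"ax":0,"ay":0,"az":0},{"jaw":-1,"tx":-0.1,"ty":7.7,"tz":4,"ax":0,"ay":0,"az":0},{"jaw":-1,"tx":-0.1,"ty":7.7,"tz":4,"ax":0,"ay":0,"az":0},{"jaw":-1,"tx":-0.1,"ty":7.7,"tz":1.8,"ax":0,"ay":0,"az":0},{"jaw":-1,"tx":-0.1,"ty":7.7,"tz":0.8,"ax":0,"ay":0,"az":0},{"jaw":-1,"tx":-0.1,"ty":7.7,"tz":0.1,"ax":0,"ay":0,"az":0},{"jaw":-1,"tx":-0.1,"ty":7.7,"tz":0,"ax":0,"ay":0,"az":0},{"jaw":-1,"tx":-0.1,"ty":7.7,"tz":0,"ax":0,"ay":0,"az":0}]'
for i in 1 2; do python3 -m pendant '[{"jaw":-1,"tx":0,"ty":0,"tz":0,"ax":0,"ay":0,"az":0},{"jaw":-1,"tx":0,"ty":0,"tz":0,"ax":0,"ay":0,"az":0},{"jaw":-1,"tx":0,"ty":0,"tz":0,"ax":0,"ay":0,"az":0},{"jaw":-1,"tx":0,"ty":0,"tz":0,"ax":0,"ay":0,"az":0},{"jaw":-1,"tx":0,"ty":0,"tz":0,"ax":0,"ay":0,"az":0},{"jaw":-1,"tx":0,"ty":0,"tz":0,"ax":0,"ay":0,"az":0},{"jaw":-1,"tx":0,"ty":0,"tz":0,"ax":0,"ay":0,"az":0},{"jaw":-1,"tx":0,"ty":0,"tz":0,"ax":0,"ay":0,"az":0},{"jaw":-1,"tx":0,"ty":0,"tz":0,"ax":0,"ay":0,"az":0},{"jaw":-1,"tx":0,"ty":0,"tz":0,"ax":0,"ay":0,"az":0}]'; done
```

```text
clock: 10.8
position: [0.4957, 0.085, 0.0566]
ee_rot: [0.0, 0.709, 0.705, 0.0]
contact_force: [-7.5, -0.4, 26.0]
width: -0.0001
gripper_force: 12.8
clock: 12.05
position: [0.4957, 0.085, 0.0566]
ee_rot: [0.001, 0.709, 0.705, 0.0]
contact_force: [-6.4, -1.4, 25.5]
width: 0.0001
gripper_force: 12.6
clock: 13.3
position: [0.4956, 0.085, 0.0566]
ee_rot: [0.001, 0.709, 0.706, 0.0]
contact_force: [-7.7, -1.0, 24.6]
width: 0.0001
gripper_force: 12.6
```

```bash
python3 -m pendant '[{"jaw":-1,"tx":0,"ty":0,"tz":2,"ax":0,"ay":0,"az":0},{"jaw":-1,"tx":0,"ty":0,"tz":7,"ax":0,"ay":0,"az":0},{"jaw":-1,"tx":0,"ty":0,"tz":13,"ax":0,"ay":0,"az":0},{"jaw":-1,"tx":-4,"ty":0,"tz":19,"ax":0,"ay":0,"az":0},{"jaw":-1,"tx":-8,"ty":0,"tz":20,"ax":0,"ay":0,"az":0},{"jaw":-1,"tx":-8,"ty":0,"tz":20,"ax":0,"ay":0,"az":0},{"jaw":-1,"tx":-8,"ty":0,"tz":20,"ax":0,"ay":0,"az":0},{"jaw":-1,"tx":-8,"ty":0,"tz":20,"ax":0,"ay":0,"az":0}]'
python3 - <<'E'
from h import *
d=cam('scene');C=cloud(d);g=cv2.cvtColor(d['pixels'],cv2.COLOR_BGR2HSV)
w=((C[...,2]>.05)&(C[...,2]<.08)&(g[...,2]>90)&(C[...,0]>.44)&(C[...,0]<.54)&(abs(C[...,1])<.15)).astype('uint8')
N,l,s,c=cv2.connectedComponentsWithStats(w,connectivity=4)
for i in range(1,N):
    if s[i,4]>30: print(s[i,4],c[i].round(),np.median(C[l==i],0).round(3))
cv2.imwrite('pics/end.png',cv2.resize(d['pixels'][120:390,150:400],None,fx=2.2,fy=2.2))
E
```

```text
clock: 14.3
position: [0.4163, 0.0855, 0.2526]
ee_rot: [-0.0, 0.709, 0.705, -0.0]
contact_force: [0.3, 0.2, -0.6]
width: 0.0
gripper_force: 0.0
195 [272. 200.] [ 0.498 -0.068  0.064]
194 [285. 215.] [0.499 0.009 0.064]
120 [299. 230.] [0.5   0.087 0.063]
```

View pics/end.png

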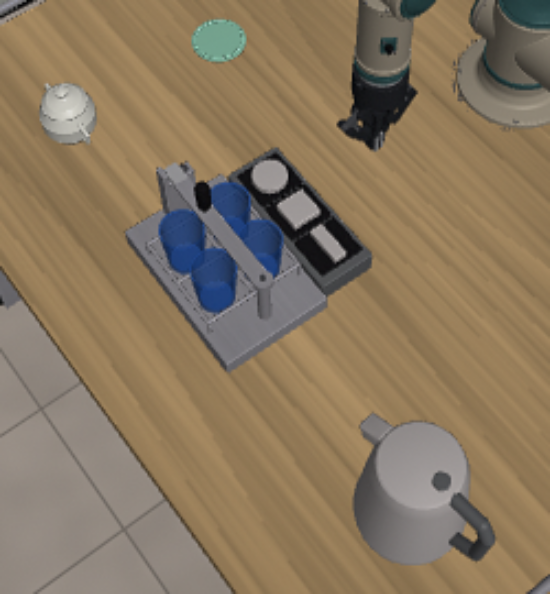

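The bar is shut in its latch post at (180,178), the keys are all up, the glasses stand in the holder, the bystanders haven't moved and the arm is clear.

```bash
python3 -c "
from rig import manip; print(manip.sign_off())"
```

```text
the job is handed in; nothing more can be done
None
```

The job is handed in (no verdict came back): the keeper bar is latched shut, the round, square and bar keys were pressed in order (bar held over 2 s) and are up again, and the glasses, kettle, sugar pot and coaster look undisturbed in the final picture.

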